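# Turn the face-down calculator over into its bay on the cash-up stand

### The job

The small wooden cash-up stand needs tidying. First move the coin roll that lies in the stand's bay into the low grey coin tray; then turn the calculator, which lies keys-down on the stand's open ledge, over the ridge into the bay so that its keys face up, and slide it on until its whole long edge is flush against the end stop. Leave the other coin roll, the stapler, the bell and the mug where they are.

Things in the scene. Friction and masses are not known exactly. Their poses are not given: they have to be found in the camera images.
- stand: Fixed plywood stand. Origin on the counter below the ridge's ledge-side face, at mid-width; +x runs from the ledge over the ridge to the end stop (roughly to the robot's left), y along the ridge, z up. Level deck, top at z=60 mm, 8 mm thick, 176 mm wide, x -58 to 109 mm: ledge, low ridge, bay. Side cheeks (x -30 to 100, |y| 73 to 83) carry it; between them it is open under the ledge.
- ledge_edge (a point): Middle of the ledge's free edge, at deck height: stand x=-58, y=0, z=60 mm, axes as the stand. The ledge runs from here 58 mm to the ridge. A finger slot 70 mm wide (|y|<35) is cut right through the deck from this edge to x=-15.
- ridge_top (a point): Middle of the ridge line at its top: stand x=3.5, y=0, z=67 mm. The ridge is 7 mm high and thick (x 0 to 7), in two pieces at |y| 35 to 79 mm; between them the deck is level, so a finger can pass.
- bay_stop (a point): Foot of the end stop's face on the bay side, mid-width: stand x=100, y=0, z=60 mm. The stop is 18 mm high. The bay is the deck from the ridge (x=7) to here; its side rails are 12 mm high with inner faces at |y|=80 mm.
- pocket_calculator: Calculator 118 x 68 x 12 mm, 130 g, loose. Origin: centre of its plain back; own x along the 118 mm, y along the 68 mm, z out of the keys. Starts keys-down on the ledge, long side along the ridge, 3 to 12 mm short of it; its free edge overhangs the ledge by about 17 mm and bridges the slot, so a fingertip can lift it from below; the ridge stops the other edge and it turns over about the ridge.
- coin_roll: Paper coin roll, a cylinder 24 mm in diameter and 64 mm long (along its own y), 140 g, loose. Origin on its underside at mid-length as it starts. Starts lying in the stand's bay, its length roughly from front to back.
- coin_roll_center (a point): Centre of the first coin roll, on its axis at mid-length (12 mm above what it lies on); axes as coin_roll.
- coin_tray: Fixed shallow open tray, outside 100 (x) x 170 (y) x 16 mm, walls and floor 4 mm. Origin on the counter under its centre. The other coin roll lies in its +y half; the -y half is empty.
- other_roll: Second paper coin roll, 26 mm in diameter, 64 mm long along its own y; lies in the +y half of the coin tray, its length along the tray's x. Origin on its underside at mid-length. Leave it.
- stapler: Desk stapler, 39 x 153 x 55 mm, bystander. Origin at the centre of its underside.
- desk_bell: Round counter bell, 70 mm wide, 54 mm high, bystander. Origin at the centre of its underside.
- mug: White mug, 83 x 113 x 93 mm with handle, bystander. Origin at the centre of its underside.

How it is judged:
By the outcome, as a careful person would: the job done as asked, in the order asked, and still so for the second after the job is handed in, with the robot touching nothing.
It also fails if it takes over 61 s, if anything falls off the work surface, if the arm or the gripper's body presses on something with over 40 N, if the wrist force passes 120 N, or if a joint passes its speed limit or range.

### The arm

A 6-joint arm with a two-finger parallel gripper is mounted at the origin on a cart in front of the work surface, level with it; the furniture and walls round the work are solid. World frame = base frame: x ahead of the robot, y to its left, z up, the work surface at z = 0. Lengths are in m, angles in degrees, forces in N, time in s.
With the tool pointing down it reaches from about 0.4 to 0.825 m from the base axis. Payload 7 kg.
Tool frame: the origin (TCP) lies at the very end of the fingers, on their centre line; the grasp point (between the pads) lies 19 mm behind it (ctrl.pinch_z is the distance from the TCP to the grasp point, in m); z points along the fingers, x is the direction in which the jaws open and shut, and the axes are right-handed (so a half turn about z gives the same grasp; the last joint's range is limited). The gripper opens to 88 mm and grips with 3 to 60 N. Pads are 19 mm wide; open, the fingers measure 130 mm over their backs; the gripper's body (78 mm by 193 mm) begins 47 mm behind the grasp point.
Start: joints at [-48.409, 20.546, 0.682, 0, -70.136, -16.507], TCP at [0.286, -0.611, 0.204] pointing down, gripper open.
Joint ranges: [-176.03, 176.03], [-82.01, 121.73], [-58.28, 71.71], [-173.87, 95.51], [-174.79, -0.11], [-173.66, 173.66]. Speed limits (degrees/s): [136.94, 136.94, 172.46, 180, 180, 180].

### API

Orientations are given as [roll, pitch, yaw] about the fixed x, y, z axes, in that order (R = Rz(yaw) Ry(pitch) Rx(roll)).
In Python, from plant import ctrl gives the robot as it stands.
- The arm moves only by the tool carry_out, never from a script. Its argument "increments" is a list of rows, each a list of 7 numbers: the turn, a rotation vector about the world's x, y, z in degrees, then the shift along the world's x, y, z in mm, then the closure, from 0 (fully open) to 1 (shut). In form: [[ax, ay, az, dx, dy, dz, grip], ...]. A call has 1 to 20 rows; each row is the pose to reach, as a shift and turn from the pose commanded when the call began; what a row does not reach only later rows make up. A row lasts 1/8 s, in which the tool goes at most 62.5 mm and 10.7 degrees, less where a joint would pass 70% of its speed; a pose out of reach is approached as far as the arm can. A call with a gripper value outside its range is refused whole. The fingers move at their own pace and stop on an object; the grip force is fixed at half the most. Time passes only in rows, so rows that repeat a pose let the fingers close. It gives the time, the measured TCP pose, the force and the opening at its end, in the units of the state.
- ctrl.get_obs(): the state, without advancing time (a new reading comes with each control period).
- ctrl.snapshot(name): name is "scene" or "top"; returns a dict with "pixels" (400x640x3 uint8, blue, green, red), "intrinsics" (3x3 intrinsics, pixels), "rvec" (rotation vector, rad) and "tvec" (3), from world to camera coordinates, as OpenCV has them. Camera axes: x right, y down, z forward; pixel columns grow to the right and rows downward; lengths in m; the calibration is good to about 2 mm. A picture is of the moment at which its call begins. There is no depth.
- ctrl.close_job(): hands the job in, once; it reports no verdict.
Trained networks look in a picture, given as the dict that the camera call returned (one of the last four; its "shot" number tells which), for a name from the list of things; names that differ only in an ending like _2 or _b are one class to them, and where a whole thing is asked for, a point or a joint stands for the part that bears it (a point fixed in the world has none). Each returns a list of dicts, best first, with "confidence" (0 to 1); they miss things now and then, are a little off and sometimes report something else, mostly with a low value. They report only what shows in the picture. A call takes as long as a camera call.
- ctrl.search_frame(picture, label): "centre" ([x, y, z] in m, in world coordinates, good to about 4 mm: the middle of the surface that is visible of it).
- ctrl.outline_of(picture, label): "pixels" (400x640 bool, what is visible of it).
The state is a dict: "clock": time; "joint_pos": joint angles; "qvel": joint speeds; "tau": joint torques, N m; "tool_pos": TCP position; "orientation": TCP orientation; "force": force on the tool from outside, world axes, zero at the start; "moment": the same for the moment, N m; "opening": finger opening in m.
Only numpy, scipy, OpenCV 4.12 (cv2) and the standard library are available. Lean on these libraries where they do the work, as an engineer would, in place of code of your own. Each camera call takes 0.05 s, during which the arm holds its last target. There are 200 camera calls.

## Working session

There is one attempt and no reset: what is moved stays moved. The work goes in short steps, Python scripts to look and compute and a tool call to move; the robot and the scene stay as the last step left them, time stands still between calls to the robot, and variables do not carry over. Pictures are saved under pics/ and viewed, about 8 in all and at most 12, crops included, and the job is handed in when it is done.

Besides the shell and the picture viewer there is one more tool, called after ">>>" by a JSON object that holds its "name" and its "arguments". carry_out: Moves the arm, as the interface text tells. Its arguments: {"type":"object","properties":{"increments":{"type":"array"}},"required":["increments"]}

```bash
mkdir -p pics; ls; cat > h.py <<'E'
from plant import ctrl
import numpy as np, cv2
def snap(n,f=None):
    s=ctrl.snapshot(n)
    if f: cv2.imwrite('pics/'+f,s['pixels'])
    return s
def proj(s,P):
    return cv2.projectPoints(np.array(P,float).reshape(-1,3),np.array(s['rvec'],float),np.array(s['tvec'],float),np.array(s['intrinsics'],float),None)[0].reshape(-1,2)
def back(s,uv,z):
    R=cv2.Rodrigues(np.array(s['rvec'],float))[0];t=np.array(s['tvec'],float).ravel()
    uv=np.array(uv,float).reshape(-1,2);K=np.array(s['intrinsics'],float)
    d=(R.T@np.linalg.inv(K)@np.c_[uv,np.ones(len(uv))].T).T
    c=-R.T@t
    return c+d*((z-c[2])/d[:,2])[:,None]
E
python3 - <<'E'
from h import *
o=ctrl.get_obs();print({k:np.round(v,3) for k,v in o.items()})
for n in('scene','top'):
    s=snap(n,n+'0.png')
    R=cv2.Rodrigues(np.array(s['rvec']))[0];print(n,'cam',-R.T@np.array(s['tvec']).ravel(), s['intrinsics'][0])
    for l in ['stand','ledge_edge','ridge_top','bay_stop','pocket_calculator','coin_roll','coin_roll_center','coin_tray','other_roll','stapler','desk_bell','mug']:
        r=ctrl.search_frame(s,l); print(l,[(np.round(d['centre'],3).tolist(),round(d['confidence'],2)) for d in r[:2]])
print(ctrl.get_obs()['clock'])
E
```

```text
pics
{'clock': np.float64(0.0), 'joint_pos': array([-4.8409e+01,  2.0590e+01,  6.3300e-01, -2.3000e-02, -7.0137e+01,
       -1.6506e+01]), 'qvel': array([-0.036, -0.11 ,  0.018, -0.02 ,  0.068, -0.043]), 'tau': array([ 0.0000e+00, -5.8272e+01,  2.9306e+01,  6.9970e+00,  7.0000e-03,
       -0.0000e+00]), 'tool_pos': array([ 0.286, -0.611,  0.203]), 'orientation': array([-1.79994e+02, -9.50000e-02,  1.15077e+02]), 'force': array([-0.257, -0.279,  0.359]), 'moment': array([-0.022,  0.01 ,  0.066]), 'opening': np.float64(0.088)}
scene cam [-0.42267596  0.6502283   0.63493762] [455.94662213   0.         315.64323072]
stand []
ledge_edge [([0.48, -0.139, 0.059], 0.79)]
ridge_top [([0.48, -0.139, 0.058], 0.58)]
bay_stop [([0.482, -0.138, 0.058], 0.7)]
pocket_calculator [([0.404, 0.152, 0.005], 0.34)]
coin_roll [([0.466, -0.165, 0.07], 0.67)]
coin_roll_center [([0.47, -0.168, 0.08], 0.43), ([0.482, -0.14, 0.061], 0.23)]
coin_tray [([0.401, 0.153, 0.004], 0.61), ([0.48, -0.141, 0.057], 0.37)]
other_roll [([0.382, 0.213, 0.023], 0.74), ([0.465, -0.164, 0.072], 0.26)]
stapler [([0.403, 0.341, 0.029], 0.8), ([0.482, -0.141, 0.057], 0.64)]
desk_bell [([0.654, -0.079, 0.03], 0.57)]
mug [([0.461, -0.558, 0.058], 0.68)]
top cam [ 0.35808874 -0.10836039  1.82169573] [476.13811046   0.         321.70724591]
stand [([0.447, -0.192, 0.06], 0.89)]
ledge_edge [([0.443, -0.195, 0.06], 0.94)]
ridge_top [([0.448, -0.194, 0.058], 0.68)]
bay_stop [([0.444, -0.197, 0.061], 0.56)]
pocket_calculator [([0.43, -0.276, 0.071], 0.7), ([0.444, -0.192, 0.056], 0.43)]
coin_roll [([0.475, -0.185, 0.084], 0.43)]
coin_roll_center [([0.475, -0.188, 0.083], 0.59)]
coin_tray [([0.404, 0.154, 0.004], 0.64)]
other_roll [([0.444, -0.198, 0.061], 0.73)]
stapler [([0.418, 0.332, 0.047], 0.76), ([0.475, -0.187, 0.086], 0.34)]
desk_bell [([0.671, -0.088, 0.041], 0.55)]
mug [([0.474, -0.542, 0.023], 0.41)]
1.3
```

```bash
python3 - <<'E'
import cv2
a=cv2.imread('pics/top0.png')
from h import *
s=snap('top')
p=proj(s,[[.45,-.2,.06]])[0];print(p, proj(s,[[.55,-.2,.06],[.45,-.1,.06]]))
x,y=int(p[0]),int(p[1]);x0,y0=x-50,y-40;print(x0,y0)
cv2.imwrite('pics/c.png',cv2.resize(a[y0:y0+80,x0:x0+100],None,fx=7,fy=7,interpolation=cv2.INTER_CUBIC))
E
```

```text
[342.73573845 216.86751935] [[342.10380963 190.02614528]
 [315.73340111 217.37919104]]
292 176
```

View pics/scene0.png

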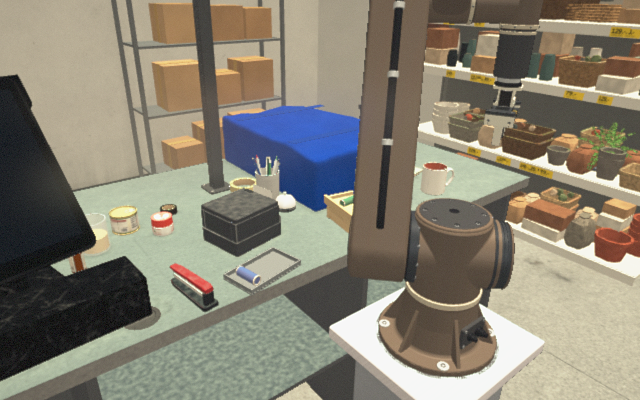

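View pics/c.png

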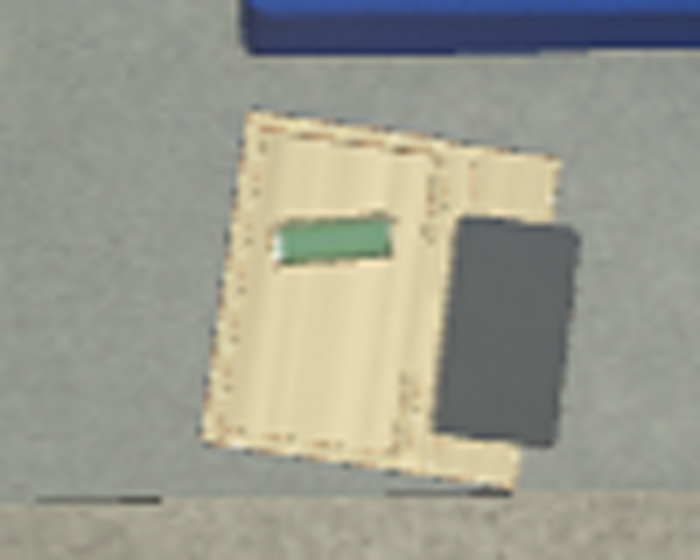

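```bash
cat > m.py <<'E'
from h import *
from scipy.optimize import least_squares
s=snap('top')
def px(c): return (np.array(c,float)+.5)/7-.5+[292,176]
def w(sf,P):  # stand frame -> world
    x,y,a=sf;P=np.array(P,float)/1000
    return np.c_[x+P[:,0]*np.cos(a)-P[:,1]*np.sin(a),y+P[:,0]*np.sin(a)+P[:,1]*np.cos(a),P[:,2]]
pts=[[-58,-88,60],[-58,88,60],[109,-88,78],[109,88,78]]
obs=px([[560,158],[515,492],[248,112],[205,443]])
f=lambda q:(proj(s,w(q,pts))-obs).ravel()
r=least_squares(f,[.44,-.22,np.pi/2]);sf=r.x
print('stand',sf[:2],np.degrees(sf[2]),np.round(r.fun,2))
def inv(P):
    a=sf[2];d=P[:,:2]-sf[:2];return np.c_[d[:,0]*np.cos(a)+d[:,1]*np.sin(a),-d[:,0]*np.sin(a)+d[:,1]*np.cos(a)]*1000
def outl(l,z):
    o=ctrl.outline_of(s,l)
    for d in o[:2]:
        c=max(cv2.findContours(d['pixels'].astype(np.uint8),0,1)[0],key=len).reshape(-1,2)
        W=back(s,c,z);q=cv2.minAreaRect((W[:,:2]*1000).astype(np.float32))
        print(l,round(d['confidence'],2),np.round(q[0],1),np.round(q[1],1),round(q[2],1),'px',c.mean(0).round(1))
for l,z in [('pocket_calculator',.072),('coin_roll',.075),('coin_tray',.016),('other_roll',.02)]: outl(l,z)
C=back(s,px([[460,216],[580,228],[556,447],[434,432]]),.072)
print('calc corners',C[:,:2].round(4).tolist(),inv(C).round(1).tolist())
R=back(s,px([[276,245],[390,238]]),.072);print('roll ends',R[:,:2].round(4).tolist(),inv(R).round(1).tolist())
B=back(s,px([[250,52],[560,50]]),0.0);print('blue base',B)
np.save('sf.npy',sf)
t=snap('scene')
b=back(t,[[322,202]],0)[0];print('blue corner',b,'h',[ (h,proj(t,[b+[0,0,h]]).round()[0].tolist()) for h in(.1,.15,.2)])
E
python3 m.py
```

```text
stand [ 0.43917751 -0.23756906] 80.8433596964845 [-0.01  0.21  0.21 -0.39  0.18 -0.02 -0.38  0.2 ]
pocket_calculator 0.68 [ 427.  -276.3] [ 67.9 116.6] 82.2 px [363.8 222.5]
coin_roll 0.64 [ 475.9 -187.7] [23.3 63.3] 4.1 px [339.5 209.8]
calc corners [[0.4868, -0.2539], [0.4793, -0.317], [0.3648, -0.301], [0.3738, -0.2373]] [[-8.6, -49.7], [-72.0, -52.3], [-74.4, 63.4], [-10.2, 64.6]]
roll ends [[0.4734, -0.1567], [0.4759, -0.2168]] [[85.3, -20.9], [26.4, -33.0]]
blue base [[ 0.58483245 -0.1466338   0.        ]
 [ 0.58278872 -0.31746423  0.        ]]
blue corner [ 0.63161982 -0.21193149  0.        ] h [(0.1, [323.0, 174.0]), (0.15, [323.0, 159.0]), (0.2, [323.0, 144.0])]
```

View pics/top0.png

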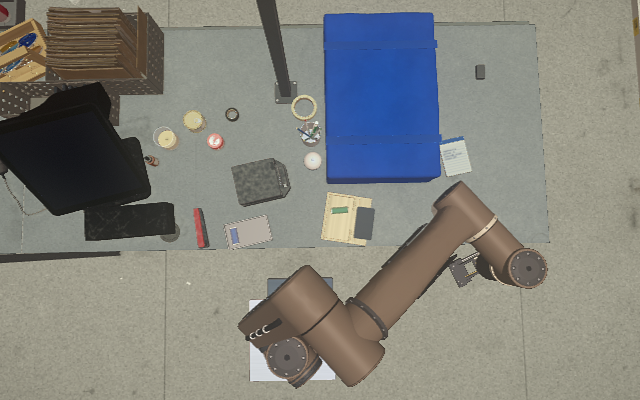

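```bash
python3 - <<'E'
from h import *
for n in ('top','scene'):
    s=snap(n)
    for l,z in [('coin_tray',.016),('other_roll',.017)]:
      for d in ctrl.outline_of(s,l)[:1]:
        c=max(cv2.findContours(d['pixels'].astype(np.uint8),0,1)[0],key=len).reshape(-1,2)
        W=back(s,c,z);q=cv2.minAreaRect((W[:,:2]*1000).astype(np.float32))
        print(n,l,round(d['confidence'],2),np.round(q[0],1),np.round(q[1],1),round(q[2],1))
E
```

```text
top coin_tray 0.93 [403.6 160.1] [104.4 175.7] 12.5
top other_roll 0.55 [389.7 209.8] [64.4 24.8] 10.2
scene coin_tray 0.63 [390.5 168.2] [114.7 181.6] 13.5
scene other_roll 0.58 [388.2 211.2] [86.1 35.2] 13.9
```

>>> {"name": "carry_out", "arguments": {"increments": [[0,0,68.5,190,424,0,0.2],[0,0,68.5,190,424,0,0.2],[0,0,68.5,190,424,0,0.2],[0,0,68.5,190,424,0,0.3],[0,0,68.5,190,424,0,0.3],[0,0,68.5,190,424,0,0.3],[0,0,68.5,190,424,0,0.35],[0,0,68.5,190,424,-20,0.35],[0,0,68.5,190,424,-60,0.35],[0,0,68.5,190,424,-80,0.35],[0,0,68.5,190,424,-80,0.35]]}}

```text
clock: 3.32
tool_pos: [0.4751, -0.1871, 0.1227]
orientation: [180.0, -0.2, -176.4]
force: [0.1, -0.5, 1.0]
opening: 0.0568
```

>>> {"name": "carry_out", "arguments": {"increments": [[0,0,0,0,0,-40,0.35],[0,0,0,0,0,-60,0.35],[0,0,0,0,0,-60,0.35],[0,0,0,0,0,-60,0.9],[0,0,0,0,0,-60,0.9],[0,0,0,0,0,-60,0.9],[0,0,0,0,0,-60,0.9]]}}

```text
clock: 4.2
tool_pos: [0.4763, -0.1873, 0.0643]
orientation: [-180.0, 0.0, -176.4]
force: [0.3, -0.2, -0.1]
opening: 0.0225
```

>>> {"name": "carry_out", "arguments": {"increments": [[0,0,0,0,0,0,0.9],[0,0,0,0,0,40,0.9],[0,0,0,0,0,80,0.9],[0,0,-40,-32,100,80,0.9],[0,0,-40,-32,155,80,0.9],[0,0,-40,-32,155,80,0.9],[0,0,-81,-64,309,80,0.9],[0,0,-81,-64,309,80,0.9],[0,0,-81,-64,309,80,0.9],[0,0,-81,-64,309,80,0.9],[0,0,-81,-64,309,60,0.9],[0,0,-81,-64,309,20,0.9],[0,0,-81,-64,309,10,0.9],[0,0,-81,-64,309,10,0.9]]}}

```text
clock: 5.95
tool_pos: [0.4121, 0.1215, 0.0739]
orientation: [-179.9, 0.1, 102.7]
force: [-0.1, -0.6, 0.7]
opening: 0.0089
```

```bash
python3 - <<'E'
from h import *
s=snap('scene'); p=proj(s,[[.412,.14,.05]])[0].astype(int);print(p)
x0,y0=p[0]-70,p[1]-50
cv2.imwrite('pics/s1.png',cv2.resize(s['pixels'][y0:y0+100,x0:x0+140],None,fx=5,fy=5,interpolation=cv2.INTER_CUBIC))
print(ctrl.get_obs()['joint_pos'].round(1))
E
```

```text
[267 249]
[  42.9    5.   -39.2    0.   -45.8 -120.3]
```

View pics/s1.png

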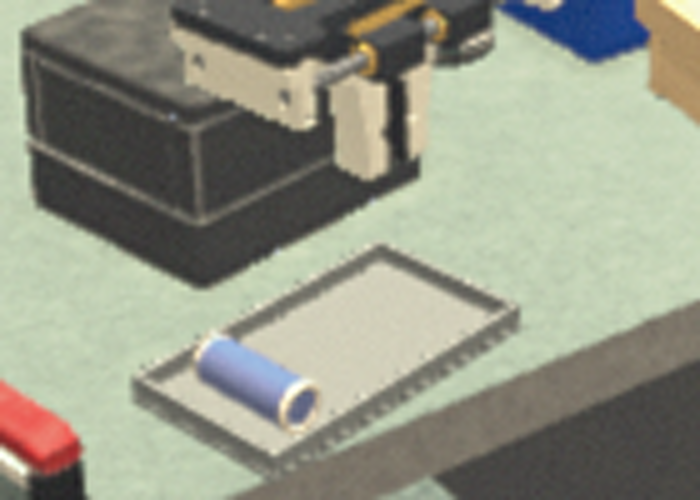

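```bash
python3 - <<'E'
from h import *
s=snap('top'); p=proj(s,[[.44,-.2,.06]])[0].astype(int)
x0,y0=p[0]-45,p[1]-40;print(x0,y0)
cv2.imwrite('pics/t2.png',cv2.resize(s['pixels'][y0:y0+80,x0:x0+100],None,fx=7,fy=7,interpolation=cv2.INTER_CUBIC))
for n in('top','scene'):
  q=snap(n)
  for d in ctrl.outline_of(q,'coin_roll')[:2]:
    c=max(cv2.findContours(d['pixels'].astype(np.uint8),0,1)[0],key=len).reshape(-1,2)
    W=back(q,c,.075 if n=='top' else .072);a=cv2.minAreaRect((W[:,:2]*1000).astype(np.float32));print(n,d['confidence'],c.mean(0),a)
E
```

```text
297 179
top 0.6 [339.24324324 209.7027027 ] ((476.3245544433594, -186.16348266601562), (24.994186401367188, 59.85835647583008), 7.051250457763672)
scene 0.73 [349.         200.02173913] ((475.7653503417969, -188.46849060058594), (46.146671295166016, 91.23783111572266), 1.6453711986541748)
```

View pics/t2.png

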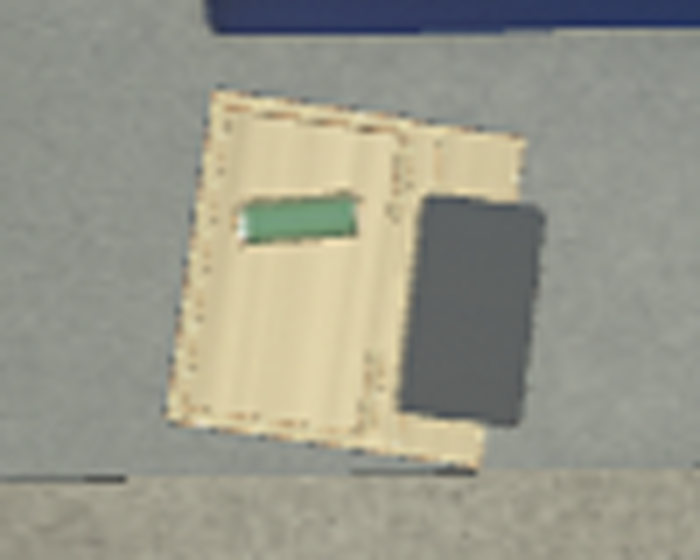

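>>> {"name": "carry_out", "arguments": {"increments": [[0,0,0,0,0,70,0.35],[0,0,41,32,-155,70,0.35],[0,0,41,32,-155,70,0.35],[0,0,41,32,-155,70,0.35],[0,0,82.5,64,-308,70,0.35],[0,0,82.5,64,-308,70,0.35],[0,0,82.5,64,-308,70,0.35],[0,0,82.5,64,-308,70,0.35],[0,0,82.5,64,-308,30,0.35],[0,0,82.5,64,-308,0,0.35],[0,0,82.5,64,-308,-10,0.35],[0,0,82.5,64,-308,-12,0.35]]}}

```text
clock: 7.75
tool_pos: [0.4764, -0.1864, 0.0621]
orientation: [-180.0, -0.0, -175.1]
force: [-0.5, -0.4, -0.3]
opening: 0.0568
```

>>> {"name": "carry_out", "arguments": {"increments": [[0,0,0,0,0,0,0.95],[0,0,0,0,0,0,0.95],[0,0,0,0,0,0,0.95],[0,0,0,0,0,0,0.95],[0,0,0,0,0,0,0.95],[0,0,0,0,0,0,0.95]]}}

```text
clock: 8.5
tool_pos: [0.4761, -0.1863, 0.0619]
orientation: [180.0, -0.0, -174.9]
force: [-0.2, 0.1, 0.5]
opening: 0.0057
```

```bash
python3 - <<'E'
from h import *
s=snap('scene'); p=proj(s,[[.44,-.2,.08]])[0].astype(int);print(p)
x0,y0=p[0]-50,p[1]-45
a=cv2.resize(s['pixels'][y0:y0+80,x0:x0+100],(790,590),interpolation=cv2.INTER_CUBIC)
cv2.imwrite('pics/s3.png',a)
q=snap('top')
P=[[.4761,-.1863,.062]];print(proj(s,P),proj(q,P),x0,y0)
for n,l in ((s,'coin_roll'),(q,'coin_roll')):
  for d in ctrl.outline_of(n,l)[:2]:
    c=np.argwhere(d['pixels'])[:,::-1];print(d['confidence'],c.mean(0),c.min(0),c.max(0))
E
```

```text
[360 200]
[[348.50780778 203.06863117]] [[338.90065011 209.8668646 ]] 310 155
0.52 [342.71428571 202.51020408] [339 199] [346 206]
0.29 [445.70784641 207.7345576 ] [431 195] [461 219]
```

View pics/s3.png

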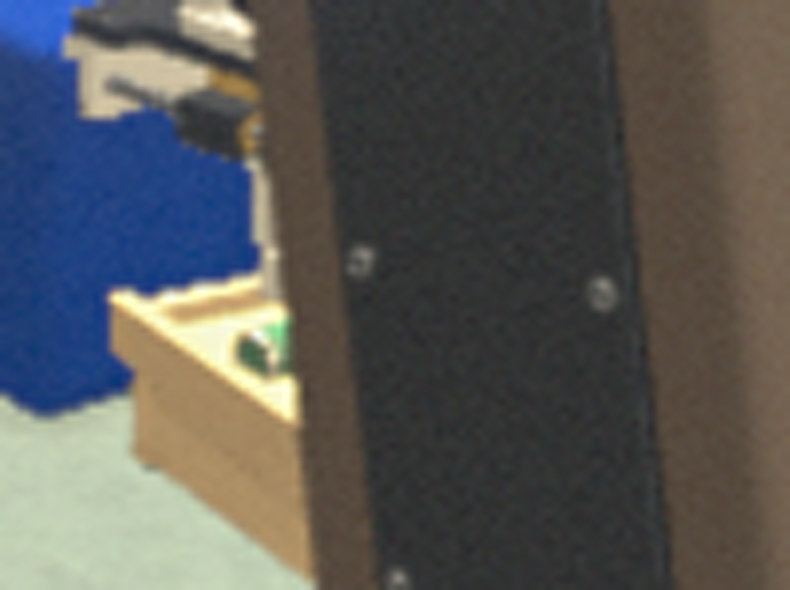

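>>> {"name": "carry_out", "arguments": {"increments": [[0,0,0,0,0,50,0.95],[0,0,0,0,0,100,0.6],[0,0,0,0,-60,150,0.0],[0,0,0,-20,-120,150,0.0],[0,0,0,-20,-180,150,0.0],[0,0,0,-20,-240,150,0.0],[0,0,0,-20,-300,150,0.0],[0,0,0,-20,-300,150,0.0]]}}

```text
clock: 9.7
tool_pos: [0.4549, -0.4898, 0.21]
orientation: [179.9, -0.1, -175.2]
force: [0.1, 0.1, -0.1]
opening: 0.0688
```

```bash
python3 - <<'E'
from h import *
print(ctrl.get_obs()['tool_pos'])
im=[]
for n in('top','scene'):
  q=snap(n,n+'4.png')
  p=proj(q,[[.45,-.2,.07]])[0].astype(int);x0,y0=p[0]-32,p[1]-35;print(n,x0,y0)
  im.append(cv2.resize(q['pixels'][y0:y0+70,x0:x0+65],None,fx=6,fy=6,interpolation=cv2.INTER_CUBIC))
  for d in ctrl.outline_of(q,'coin_roll')[:2]:
    c=max(cv2.findContours(d['pixels'].astype(np.uint8),0,1)[0],key=len).reshape(-1,2)
    W=back(q,c,.075);a=cv2.minAreaRect((W[:,:2]*1000).astype(np.float32));print(n,d['confidence'],c.mean(0),c.min(0),c.max(0),a)
cv2.imwrite('pics/ts4.png',np.hstack(im))
E
```

```text
[ 0.45489018 -0.48975378  0.20996288]
top 310 181
scene 326 167
```

View pics/ts4.png

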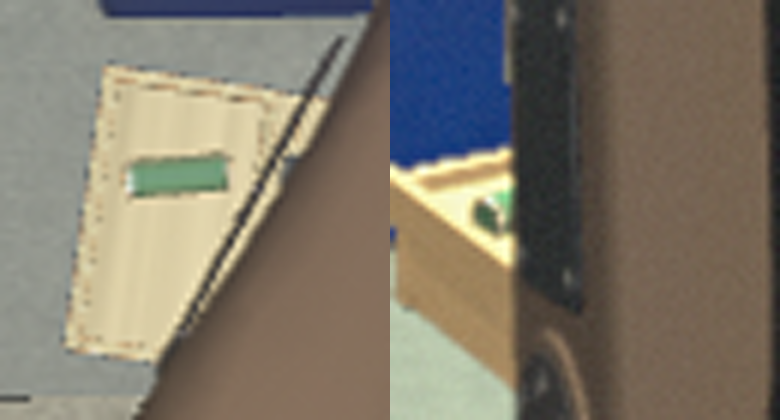

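```bash
python3 - <<'E'
from h import *
s=snap('scene');print('pinch',ctrl.pinch_z,[a for a in dir(ctrl) if a[0]!='_'])
for z in (.064,.074,.084,.093,.103): print(z,((proj(s,[[.4121,.1215,z]])-[197,199])*5).round())
print(((proj(s,[[.404,.159,.016]])-[197,199])*5).round(), 'tray ctr crop')
E
```

```text
pinch 0.0188 ['PlanningError', 'close_job', 'get_obs', 'outline_of', 'pinch_z', 'search_frame', 'snapshot']
0.064 [[381. 217.]]
0.074 [[380. 200.]]
0.084 [[380. 182.]]
0.093 [[379. 166.]]
0.103 [[379. 148.]]
[[328. 332.]] tray ctr crop
```

>>> {"name": "carry_out", "arguments": {"increments": [[0,0,0,20,60,0,0.35],[0,0,0,20,120,0,0.35],[0,0,0,20,180,0,0.35],[0,0,0,20,240,-50,0.35],[0,0,0,20,300,-100,0.35],[0,0,0,20,303,-150,0.35],[0,0,0,21,303,-156,0.35],[0,0,0,21,303,-160,0.35],[0,0,0,21,303,-160,0.35]]}}

```text
clock: 11.08
tool_pos: [0.4778, -0.183, 0.0529]
orientation: [-180.0, 0.1, -174.9]
force: [-0.1, 0.0, 1.0]
opening: 0.0568
```

>>> {"name": "carry_out", "arguments": {"increments": [[0,0,0,0,0,-3,0.35],[0,0,0,0,0,-6,0.35],[0,0,0,0,0,-6,0.35]]}}

```text
clock: 11.45
tool_pos: [0.477, -0.1836, 0.0459]
orientation: [180.0, 0.0, -174.9]
force: [0.3, -0.2, 0.3]
opening: 0.057
```

>>> {"name": "carry_out", "arguments": {"increments": [[0,0,0,0,0,-3,0.35],[0,0,0,0,0,-5,0.35],[0,0,0,0,0,-5,0.35]]}}

```text
clock: 11.82
tool_pos: [0.477, -0.1833, 0.0406]
orientation: [180.0, -0.0, -174.9]
force: [0.2, 0.7, 0.5]
opening: 0.0569
```

>>> {"name": "carry_out", "arguments": {"increments": [[0,0,0,0,0,-2,0.35],[0,0,0,0,0,-4,0.35],[0,0,0,0,0,-4,0.35]]}}

```text
clock: 12.2
tool_pos: [0.4772, -0.1833, 0.0376]
orientation: [-180.0, 0.0, -174.9]
force: [-3.7, 2.0, 9.4]
opening: 0.057
```

>>> {"name": "carry_out", "arguments": {"increments": [[0,0,0,-1,0,3,0.4],[0,0,0,-1,0,3,0.9],[0,0,0,-1,0,3,0.9],[0,0,0,-1,0,3,0.9],[0,0,0,-1,0,3,0.9],[0,0,0,-1,0,3,0.9],[0,0,0,-1,0,20,0.9],[0,0,0,-1,0,20,0.9]]}}

```text
clock: 13.2
tool_pos: [0.477, -0.1833, 0.0576]
orientation: [-180.0, 0.1, -174.9]
force: [-0.2, -0.6, -1.7]
opening: 0.0222
```

>>> {"name": "carry_out", "arguments": {"increments": [[0,0,0,0,0,40,0.9],[0,0,0,0,0,70,0.9],[0,0,-41,-32,100,70,0.9],[0,0,-41,-32,153,70,0.9],[0,0,-41,-32,153,70,0.9],[0,0,-82.5,-65,305,70,0.9],[0,0,-82.5,-65,305,70,0.9],[0,0,-82.5,-65,305,70,0.9],[0,0,-82.5,-65,305,40,0.9],[0,0,-82.5,-65,305,0,0.9],[0,0,-82.5,-65,305,-40,0.9],[0,0,-82.5,-65,305,-60,0.9],[0,0,-82.5,-65,305,-67,0.9],[0,0,-82.5,-65,305,-67,0.9]]}}

```text
clock: 14.95
tool_pos: [0.411, 0.1216, -0.0103]
orientation: [-180.0, 0.0, 102.6]
force: [-0.5, 0.5, -1.3]
opening: 0.0221
```

>>> {"name": "carry_out", "arguments": {"increments": [[0,0,0,0,0,-3,0.9],[0,0,0,0,0,-5,0.9],[0,0,0,0,0,-5,0.9]]}}

```text
clock: 15.32
tool_pos: [0.4113, 0.1218, -0.0149]
orientation: [180.0, -0.0, 102.6]
force: [0.3, -0.9, -0.3]
opening: 0.0221
```

```bash
python3 - <<'E'
from h import *
s=snap('scene'); p=proj(s,[[.412,.14,.04]])[0].astype(int)
x0,y0=p[0]-70,p[1]-50;print(x0,y0)
cv2.imwrite('pics/s5.png',cv2.resize(s['pixels'][y0:y0+100,x0:x0+140],None,fx=5,fy=5,interpolation=cv2.INTER_CUBIC))
E
```

```text
197 203
```

View pics/s5.png

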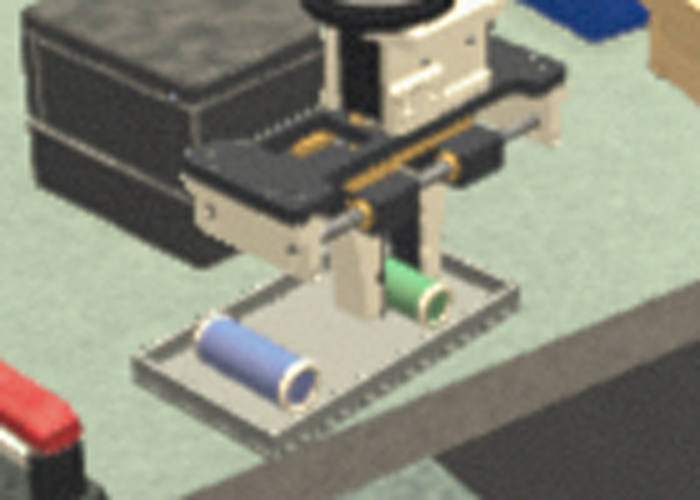

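>>> {"name": "carry_out", "arguments": {"increments": [[0,0,0,0,0,0,0.6],[0,0,0,0,0,0,0.58],[0,0,0,0,0,40,0.58],[0,0,0,0,0,100,0.5],[0,0,0,0,-20,150,0.25],[0,0,0,0,-80,200,0.25],[0,0,-22,0,-140,215,0.25],[0,0,-22,0,-200,215,0.25],[0,0,-22,0,-260,215,0.25],[0,0,-22,0,-320,215,0.25],[0,0,-22,0,-380,215,0.25],[0,0,-22,0,-440,215,0.25],[0,0,-22,4,-488,215,0.25],[0,0,-22,4,-488,215,0.25],[0,0,-22,4,-488,215,0.25]]}}

```text
clock: 17.25
tool_pos: [0.4146, -0.3661, 0.1994]
orientation: [-179.9, -0.0, 80.5]
force: [0.3, 0.8, 0.4]
opening: 0.0655
```

```bash
python3 - <<'E'
from h import *
for n in('scene','top'):
  q=snap(n)
  for l in('coin_roll','other_roll'):
   print(n,l,[(d['centre'],round(d['confidence'],2)) for d in ctrl.search_frame(q,l)[:2]])
print(ctrl.get_obs()['joint_pos'].round(1))
E
```

```text
scene coin_roll [([0.3981, 0.1276, 0.02], 0.8)]
scene other_roll [([0.3825, 0.2164, 0.0221], 0.63)]
top coin_roll []
top other_roll [([0.3851, 0.2111, 0.0267], 0.59)]
[-21.1   9.2 -15.2  -0.  -65.6 -78.3]
```

>>> {"name": "carry_out", "arguments": {"increments": [[10,-1.6,0,0,0,0,0.25],[20,-3.2,0,0,0,0,0.25],[30,-4.8,0,0,0,0,0.25],[40,-6.4,0,0,0,0,0.25],[44.4,-7.2,0,0,0,0,0.25],[44.4,-7.2,0,0,0,0,0.25]]}}

```text
clock: 18.3
tool_pos: [0.4146, -0.3669, 0.1976]
orientation: [-179.5, -45.1, 80.2]
force: [-0.1, 1.0, 0.5]
opening: 0.0658
```

```bash
python3 - <<'E'
from h import *
o=ctrl.get_obs();print(o['joint_pos'].round(1))
from scipy.spatial.transform import Rotation as Ro
R=Ro.from_euler('xyz',o['orientation'],degrees=True).as_matrix();t=o['tool_pos'];d=R[:,2];print(d)
im=[]
for n in('top','scene'):
  q=snap(n)
  p=proj(q,[[.42,-.34,.15]])[0].astype(int);x0,y0=max(p[0]-32,0),p[1]-35;print(n,x0,y0)
  c=cv2.resize(q['pixels'][y0:y0+70,x0:x0+65],None,fx=6,fy=6,interpolation=cv2.INTER_CUBIC)
  for P,col in ((t,(255,255,0)),(t-.0215*d,(0,0,255)),(t+[0,0,.0215],(0,255,255))):
    u=((proj(q,[P])[0]-[x0,y0]+.5)*6-.5).astype(int);print(u);cv2.circle(c,tuple(map(int,u)),3,col,-1)
  im.append(c)
cv2.imwrite('pics/ts6.png',np.hstack(im))
E
```

```text
[ -48.1   31.3   15.3  -34.6 -103.5  -50.7]
[ 0.11262232  0.69976825 -0.70543647]
top 352 188
[254 219]
[285 222]
[260 218]
scene 368 134
[253 118]
[280  85]
[257  77]
```

View pics/ts6.png

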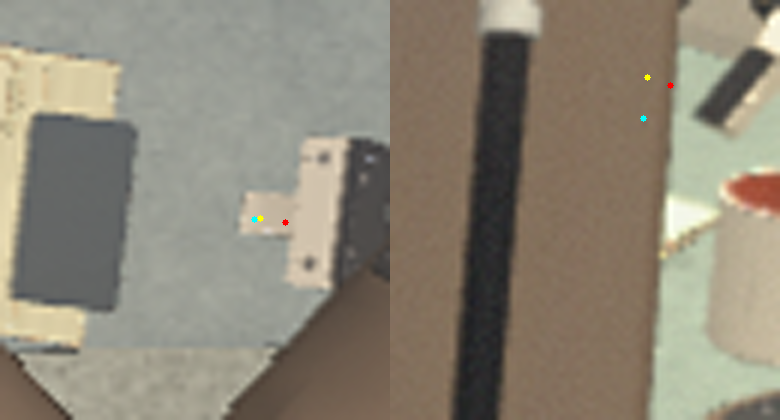

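>>> {"name": "carry_out", "arguments": {"increments": [[0,0,0,4,25,-50,0.25],[0,0,0,8,49,-100,0.25],[0,0,0,8,49,-130,0.25],[0,0,0,8,49,-150,0.25],[0,0,0,8,49,-150,0.25],[0,0,0,8,49,-150,0.25]]}}

```text
clock: 19.15
tool_pos: [0.4238, -0.3181, 0.0512]
orientation: [-180.0, -44.9, 80.6]
force: [0.2, 0.9, 1.0]
opening: 0.0658
```

>>> {"name": "carry_out", "arguments": {"increments": [[0,0,0,2,12,0,0.25],[0,0,0,4,22,0,0.25],[0,0,0,5,30,0,0.25],[0,0,0,5,30,0,0.25]]}}

```text
clock: 19.65
tool_pos: [0.4282, -0.2866, 0.0502]
orientation: [-179.8, -45.0, 80.6]
force: [-0.6, -0.5, 1.1]
opening: 0.0655
```

>>> {"name": "carry_out", "arguments": {"increments": [[0,0,0,1,6,-2,0.25],[0,0,0,2,12,-4,0.25],[0,0,0,2,13,-4,0.25],[0,0,0,2,13,-4,0.25]]}}

```text
clock: 20.15
tool_pos: [0.4301, -0.2743, 0.0458]
orientation: [-179.8, -45.0, 80.5]
force: [-0.4, -0.3, -0.2]
opening: 0.066
```

```bash
python3 - <<'E'
from h import *
q=snap('top');p=proj(q,[[.43,-.28,.07]])[0].astype(int);x0,y0=p[0]-40,p[1]-30;print(x0,y0)
cv2.imwrite('pics/t7.png',cv2.resize(q['pixels'][y0:y0+60,x0:x0+80],None,fx=8,fy=8,interpolation=cv2.INTER_CUBIC))
E
```

```text
324 191
```

View pics/t7.png

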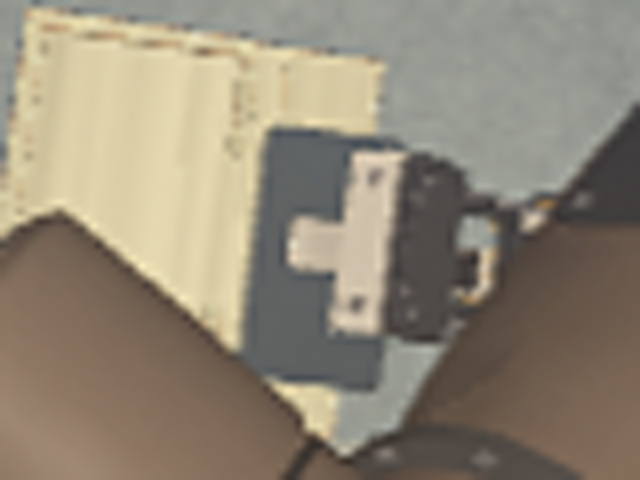

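>>> {"name": "carry_out", "arguments": {"increments": [[0,0,0,1,9,6,0.25],[0,0,0,3,18,11,0.25],[0,0,0,3,20,18,0.25],[0,0,0,3,21,24,0.25],[0,0,0,3,21,30,0.25],[0,0,0,3,21,30,0.25]]}}

```text
clock: 20.95
tool_pos: [0.4333, -0.2538, 0.0764]
orientation: [-179.9, -44.9, 80.5]
force: [-1.0, -1.0, -0.2]
opening: 0.0658
```

>>> {"name": "carry_out", "arguments": {"increments": [[0,0,0,1,3,8,0.25],[0,0,0,1,7,16,0.25],[0,0,0,2,12,24,0.25],[0,0,0,2,12,24,0.25]]}}

```text
clock: 21.45
tool_pos: [0.4355, -0.2411, 0.1008]
orientation: [-179.9, -44.9, 80.6]
force: [0.4, -0.9, -0.4]
opening: 0.0657
```

```bash
python3 - <<'E'
from h import *
q=snap('top');p=proj(q,[[.43,-.26,.07]])[0].astype(int);x0,y0=p[0]-40,p[1]-30;print(x0,y0)
cv2.imwrite('pics/t8.png',cv2.resize(q['pixels'][y0:y0+60,x0:x0+80],None,fx=8,fy=8,interpolation=cv2.INTER_CUBIC))
for l in ['pocket_calculator']:
  for d in ctrl.outline_of(q,l)[:1]:
    c=np.argwhere(d['pixels'])[:,::-1];print(d['confidence'],c.mean(0),c.min(0),c.max(0))
print(ctrl.get_obs()['force'])
E
```

```text
319 191
0.8 [356.66497462 226.97461929] [351 206] [365 238]
[-0.46017714 -1.25890239 -1.09230013]
```

View pics/t8.png

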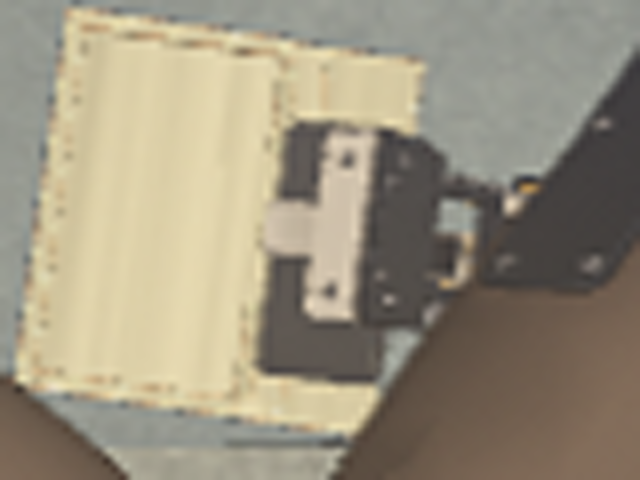

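>>> {"name": "carry_out", "arguments": {"increments": [[0,0,0,0,-1,-1,0.9],[0,0,0,0,-3,-3,0.9],[0,0,0,-1,-6,-6,0.9],[0,0,0,-1,-9,-9,0.9],[0,0,0,-2,-12,-12,0.9],[0,0,0,-2,-14,-14,0.9],[0,0,0,-2,-14,-14,0.9],[0,0,0,-2,-14,-14,0.9],[0,0,0,-2,-14,-14,0.9]]}}

```text
clock: 22.68
tool_pos: [0.4332, -0.2552, 0.086]
orientation: [-179.8, -45.0, 80.5]
force: [0.0, 0.4, -1.0]
opening: 0.0118
```

>>> {"name": "carry_out", "arguments": {"increments": [[0,0,0,0,0,30,0.9],[0,0,0,0,0,70,0.9],[-9,1.4,0,2,12,80,0.9],[-18,2.9,0,4,24,80,0.9],[-27,4.3,0,6,36,80,0.9],[-36,5.8,0,8,48,80,0.9],[-44.4,7.2,0,9,56,80,0.9],[-44.4,7.2,0,9,56,80,0.9],[-44.4,7.2,0,9,56,80,0.9]]}}

```text
clock: 23.8
tool_pos: [0.4421, -0.1986, 0.1661]
orientation: [180.0, -0.1, 80.7]
force: [0.4, -0.8, -0.3]
opening: 0.0118
```

>>> {"name": "carry_out", "arguments": {"increments": [[-9,1.4,0,0,0,0,0.9],[-18,2.9,0,0,0,0,0.9],[-27,4.3,0,0,0,0,0.9],[-36,5.8,0,0,0,0,0.9],[-45,7.2,0,0,0,0,0.9],[-49.4,8,0,0,0,0,0.9],[-49.4,8,0,0,0,0,0.9],[-49.4,8,0,0,0,0,0.9]]}}

```text
clock: 24.8
tool_pos: [0.4419, -0.2003, 0.1657]
orientation: [179.8, 49.9, 80.3]
force: [-0.2, 0.2, -0.2]
opening: 0.0119
```

```bash
python3 - <<'E'
from h import *
o=ctrl.get_obs();print(o['joint_pos'].round(1),o['force'],o['opening'])
sf=np.load('sf.npy')
for n in('top','scene'):
  q=snap(n)
  for d in ctrl.outline_of(q,'pocket_calculator')[:1]:
    c=np.argwhere(d['pixels'])[:,::-1];W=back(q,cv2.boxPoints(cv2.minAreaRect(c.astype(np.float32))),.12)
    a=sf[2];D=W[:,:2]-sf[:2];print(n,d['confidence'],len(c),(np.c_[D@[np.cos(a),np.sin(a)],D@[-np.sin(a),np.cos(a)]]*1000).round())
E
```

```text
[  28.7   15.3  -47.5   40.1  -69.2 -157.5] [-0.22777204  0.19996767 -0.17166734] 0.011881619451633678
top 0.91 344 [[ 68.  62.]
 [ 55. -59.]
 [ -1. -53.]
 [ 12.  67.]]
scene 0.43 77 [[ -39. -198.]
 [ -71. -226.]
 [ -47.  -98.]
 [ -18.  -75.]]
```

>>> {"name": "carry_out", "arguments": {"increments": [[0,0,4,1,7,-20,0.9],[0,0,4,1,7,-45,0.9],[0,0,4,1,7,-60,0.9],[0,0,4,1,7,-68,0.9],[0,0,4,1,7,-72,0.9],[0,0,4,1,7,-72,0.9]]}}

```text
clock: 25.75
tool_pos: [0.4433, -0.1924, 0.094]
orientation: [179.7, 50.0, 84.4]
force: [-0.7, -0.7, -0.2]
opening: 0.0117
```

```bash
cat > calc.py <<'E'
from h import *
import sys
z=float(sys.argv[1]);o=ctrl.get_obs();print(o['force'].round(1),o['opening'])
sf=np.load('sf.npy')
for k in range(2):
  q=snap('top')
  for d in ctrl.outline_of(q,'pocket_calculator')[:1]:
    c=np.argwhere(d['pixels'])[:,::-1]
    a=sf[2]
    W=back(q,c,z);D=W[:,:2]-sf[:2];S=np.c_[D@[np.cos(a),np.sin(a)],D@[-np.sin(a),np.cos(a)]]*1000
    print(round(d['confidence'],2),len(c),'minmax',S.min(0).round(),S.max(0).round())
    # edges per y-bin
    for lo in range(-60,65,20):
      m=(S[:,1]>=lo)&(S[:,1]<lo+20)
      if m.sum(): print(lo+10,S[m,0].min().round(1),S[m,0].max().round(1))
E
python3 calc.py .09
```

```text
[-0.7 -0.7 -0.2] 0.011704475169725493
0.63 319 minmax [ 19. -51.] [73. 69.]
-50 26.0 64.1
-30 24.0 53.4
-10 24.2 52.4
10 21.7 48.4
30 20.2 52.1
50 19.9 72.7
70 19.4 70.7
0.86 291 minmax [ 20. -51.] [72. 67.]
-50 26.0 52.8
-30 25.0 51.3
-10 24.2 48.8
10 21.7 47.9
30 20.7 52.1
50 19.9 72.2
70 23.0 70.7
```

>>> {"name": "carry_out", "arguments": {"increments": [[0,0,-3,-1,-4,0,0.9],[0,0,-3,-1,-8,-3,0.9],[0,0,-3,-1,-8,-6,0.9],[0,0,-3,-1,-8,-8,0.9],[0,0,-3,-1,-8,-8,0.9]]}}

```text
clock: 26.58
tool_pos: [0.4419, -0.2004, 0.0858]
orientation: [179.8, 50.1, 81.5]
force: [0.3, 0.2, -1.3]
opening: 0.0114
```

```bash
python3 calc.py .08 | head -10
```

```text
[ 0.3  0.2 -1.3] 0.011392253978849253
0.85 347 minmax [ 13. -53.] [72. 67.]
-50 18.2 63.8
-30 15.2 46.3
-10 13.8 44.3
10 13.9 43.4
30 14.6 66.2
50 12.6 72.5
70 18.4 70.5
0.71 305 minmax [ 13. -53.] [69. 65.]
```

>>> {"name": "carry_out", "arguments": {"increments": [[0,0,0,0,0,-2,0.9],[0,0,0,0,0,-3,0.9],[0,0,0,0,0,-3,0.9]]}}

```text
clock: 27.15
tool_pos: [0.4421, -0.2004, 0.0828]
orientation: [179.8, 50.1, 81.5]
force: [-0.1, -0.5, -1.3]
opening: 0.0118
```

>>> {"name": "carry_out", "arguments": {"increments": [[0,0,0,0,0,-2,0.9],[0,0,0,0,0,-4,0.9],[0,0,0,0,0,-4,0.9]]}}

```text
clock: 27.52
tool_pos: [0.443, -0.2005, 0.081]
orientation: [179.6, 50.3, 81.4]
force: [-3.9, 9.7, 16.3]
opening: 0.0119
```

>>> {"name": "carry_out", "arguments": {"increments": [[0,0,0,0,0,1,0.8],[0,0,0,0,0,1,0.76],[0,0,0,0,0,1,0.76],[0,0,0,6,36,31,0.76],[0,0,0,6,36,31,0.76],[0,0,0,6,36,60,0.76],[0,0,0,6,36,80,0.76]]}}

```text
clock: 28.4
tool_pos: [0.4476, -0.1648, 0.1593]
orientation: [179.8, 50.1, 81.5]
force: [1.1, 0.2, -0.2]
opening: 0.0207
```

```bash
python3 calc.py .072
```

```text
[ 1.1  0.2 -0.2] 0.020687613072411865
0.89 498 minmax [ 19. -50.] [82. 64.]
-50 25.1 77.2
-30 22.1 80.3
-10 19.6 77.3
10 19.1 77.3
30 18.8 81.6
50 19.9 80.1
70 25.7 73.9
0.56 467 minmax [ 19. -50.] [82. 61.]
-50 21.4 73.5
-30 19.9 76.7
-10 19.6 73.6
10 18.6 80.0
30 18.8 81.6
50 20.9 80.1
70 70.3 73.9
```

>>> {"name": "carry_out", "arguments": {"increments": [[9,-1.5,0,0,0,50,1],[18,-3,0,0,0,70,1],[27,-4.4,0,-4,-20,70,1],[36,-5.8,0,-8,-45,70,1],[45,-7.3,0,-12,-70,70,1],[49.4,-8,0,-17,-90,70,1],[49.4,-8,0,-17,-90,70,1],[49.4,-8,0,-17,-90,40,1],[49.4,-8,0,-17,-90,0,1],[49.4,-8,0,-17,-90,-40,1],[49.4,-8,0,-17,-90,-70,1],[49.4,-8,0,-17,-90,-70,1]]}}

```text
clock: 30.1
tool_pos: [0.4287, -0.2534, 0.0861]
orientation: [179.6, 0.0, 81.2]
force: [0.2, 0.5, 0.8]
opening: 0.0006
```

```bash
python3 calc.py .072; python3 - <<'E'
from h import *
q=snap('scene');print([(d['centre'].tolist() if hasattr(d['centre'],'tolist') else d['centre'],d['confidence']) for d in ctrl.search_frame(q,'pocket_calculator')[:2]])
E
```

```text
[0.2 0.5 0.8] 0.0005508689317780483
0.45 100 minmax [19. 46.] [83. 67.]
50 18.9 82.7
70 22.1 81.2
0.62 77 minmax [23. 46.] [83. 66.]
50 22.6 82.7
70 25.7 81.2
[([0.4794, -0.1633, 0.0707], 0.64)]
```

>>> {"name": "carry_out", "arguments": {"increments": [[0,0,0,0,0,-30,1],[0,0,0,0,0,-43,1],[0,0,0,0,0,-44,1],[0,0,0,0,2,-44,1],[0,0,0,1,5,-44,1],[0,0,0,1,8,-44,1],[0,0,0,2,11,-44,1],[0,0,0,2,14,-44,1],[0,0,0,3,17,-44,1],[0,0,0,3,20,-44,1],[0,0,0,3,22,-44,1],[0,0,0,3,22,-44,1]]}}

```text
clock: 31.9
tool_pos: [0.4341, -0.2322, 0.0449]
orientation: [179.2, 0.0, 81.2]
force: [0.1, -0.5, -0.2]
opening: 0.0003
```

>>> {"name": "carry_out", "arguments": {"increments": [[0,0,0,0,2,0,1],[0,0,0,1,4,0,1],[0,0,0,1,6,0,1],[0,0,0,1,6,0,1]]}}

```text
clock: 32.4
tool_pos: [0.4352, -0.2262, 0.0449]
orientation: [179.2, -0.0, 81.2]
force: [-0.2, -0.2, -0.5]
opening: 0.0003
```

>>> {"name": "carry_out", "arguments": {"increments": [[0,0,0,0,0,-3,1],[0,0,0,0,2,-3,1],[0,0,0,1,4,-3,1],[0,0,0,1,5,-3,1],[0,0,0,1,5,-3,1]]}}

```text
clock: 33.02
tool_pos: [0.4363, -0.2212, 0.0419]
orientation: [179.2, -0.0, 81.2]
force: [-0.1, -1.5, 1.0]
opening: 0.0004
```

```bash
python3 calc.py .072
```

```text
[-0.1 -1.5  1. ] 0.00043016621676120317
0.53 64 minmax [30. 51.] [93. 66.]
50 29.8 93.1
70 33.0 92.0
```

>>> {"name": "carry_out", "arguments": {"increments": [[0,0,0,0,1,0,1],[0,0,0,0,2,0,1],[0,0,0,0,3,0,1],[0,0,0,0,3,0,1]]}}

```text
clock: 33.72
tool_pos: [0.436, -0.2182, 0.0418]
orientation: [179.2, -0.0, 81.2]
force: [-0.7, 0.2, 1.0]
opening: 0.0005
```

>>> {"name": "carry_out", "arguments": {"increments": [[0,0,0,0,1,0,1],[0,0,0,0,2,0,1],[0,0,0,0,2,0,1]]}}

```text
clock: 34.1
tool_pos: [0.4357, -0.2165, 0.0418]
orientation: [179.3, 0.0, 81.2]
force: [-1.5, -4.2, 1.7]
opening: 0.0002
```

>>> {"name": "carry_out", "arguments": {"increments": [[0,0,0,0,1,0,1],[0,0,0,0,1.5,0,1],[0,0,0,0,1.5,0,1]]}}

```text
clock: 34.48
tool_pos: [0.4357, -0.2162, 0.0421]
orientation: [179.3, 0.1, 81.2]
force: [-2.5, -13.0, 1.0]
opening: 0.0007
```

>>> {"name": "carry_out", "arguments": {"increments": [[0,0,0,-1,-6,0,1],[0,0,0,-2,-12,0,1],[0,0,0,-2,-12,40,1],[0,0,0,-2,-12,100,1],[0,0,0,-2,-60,160,1],[0,0,0,-40,-120,180,1],[0,0,0,-70,-180,180,1],[0,0,0,-90,-240,180,1],[0,0,0,-110,-300,180,1],[0,0,0,-130,-360,180,1],[0,0,0,-140,-400,180,1],[0,0,0,-140,-400,180,1],[0,0,0,-140,-400,180,1]]}}

```text
clock: 36.1
tool_pos: [0.2957, -0.6149, 0.2208]
orientation: [179.3, -0.1, 81.2]
force: [-0.0, -0.2, -1.0]
opening: 0.0005
```

```bash
python3 calc.py .072; python3 - <<'E'
from h import *
im=[]
sf=np.load('sf.npy')
q=snap('top');x0,y0=300,185
c=cv2.resize(q['pixels'][y0:y0+65,x0:x0+70],None,fx=8,fy=8,interpolation=cv2.INTER_CUBIC)
t=snap('scene')
e=cv2.resize(t['pixels'][170:235,320:350],None,fx=8,fy=8,interpolation=cv2.INTER_CUBIC)
cv2.imwrite('pics/f.png',np.hstack([c,e]));print(ctrl.get_obs()['joint_pos'].round())
a=sf[2]
P=[[sf[0]+x*np.cos(a)-y*np.sin(a),sf[1]+x*np.sin(a)+y*np.cos(a),.072] for x,y in((.1,-.06),(.1,.06),(.032,0))]
print((proj(q,P)-[x0,y0]+.5)*8-.5)
E
```

```text
[-0.  -0.2 -1. ] 0.000544658592240425
0.58 599 minmax [ 31. -50.] [102.  67.]
-50 36.0 99.6
-30 33.5 101.2
-10 31.0 101.7
10 31.7 100.7
30 31.2 101.8
50 34.5 101.9
70 40.2 99.8
[-48.  20.   3.  -1. -72. -50.]
[[231.59953068 119.80651951]
 [195.28413156 378.05324318]
 [360.00100623 269.26599667]]
```

View pics/f.png

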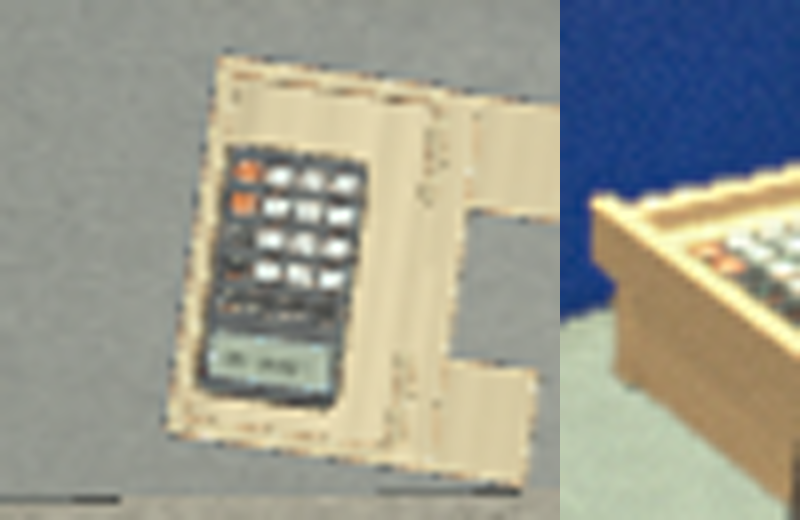

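>>> {"name": "carry_out", "arguments": {"increments": [[0,0,0,30,60,0,1],[0,0,0,60,120,0,1],[0,0,0,85,180,0,1],[0,0,0,110,240,0,1],[0,0,0,140,300,0,1],[0,0,0,165,360,0,1],[0,0,0,165,378,-40,1],[0,0,0,165,378,-100,1],[0,0,0,165,378,-150,1],[0,0,0,165,378,-178,1],[0,0,0,165,378,-178,1],[0,0,0,166,385,-178,1],[0,0,0,167,391,-178,1],[0,0,0,167,393,-178,1],[0,0,0,167,393,-178,1]]}}

```text
clock: 38.28
tool_pos: [0.4635, -0.2216, 0.0445]
orientation: [179.2, -0.0, 81.3]
force: [-0.4, 0.2, 0.0]
opening: 0.0005
```

>>> {"name": "carry_out", "arguments": {"increments": [[0,0,0,0,1,0,1],[0,0,0,0,1.5,0,1],[0,0,0,0,2,0,1]]}}

```text
clock: 38.65
tool_pos: [0.4633, -0.2204, 0.044]
orientation: [179.2, 0.0, 81.2]
force: [-0.1, -6.3, 1.1]
opening: 0.0005
```

>>> {"name": "carry_out", "arguments": {"increments": [[0,0,0,0,1,0,1],[0,0,0,0,1,0,1]]}}

```text
clock: 38.9
tool_pos: [0.4633, -0.2203, 0.0443]
orientation: [179.2, 0.1, 81.2]
force: [0.1, -10.3, 0.9]
opening: 0.0008
```

>>> {"name": "carry_out", "arguments": {"increments": [[0,0,0,-1,-6,0,1],[0,0,0,-2,-14,0,1],[0,0,0,-20,-12,0,1],[0,0,0,-42,-8,0,1],[0,0,0,-42,-8,0,1],[0,0,0,-41,0,0,1],[0,0,0,-41,4,0,1],[0,0,0,-41,6,0,1],[0,0,0,-41,6,0,1]]}}

```text
clock: 40.02
tool_pos: [0.4226, -0.2136, 0.0442]
orientation: [179.2, 0.1, 81.3]
force: [-0.4, -7.9, 0.9]
opening: 0.0001
```

>>> {"name": "carry_out", "arguments": {"increments": [[0,0,0,0,1,0,1],[0,0,0,0,1,0,1],[0,0,0,-1,-8,0,1],[0,0,0,-2,-14,0,1],[0,0,0,-2,-14,40,1],[0,0,0,-2,-14,100,1],[0,0,0,-20,-60,160,1],[0,0,0,-40,-120,170,1],[0,0,0,-70,-180,170,1],[0,0,0,-90,-240,170,1],[0,0,0,-110,-300,170,1],[0,0,0,-120,-360,170,1],[0,0,0,-120,-390,170,1],[0,0,0,-120,-390,170,1],[0,0,0,-120,-390,170,1]]}}

```text
clock: 41.9
tool_pos: [0.3018, -0.6026, 0.213]
orientation: [179.3, -0.1, 81.2]
force: [0.0, 0.0, 0.1]
opening: 0.0004
```

```bash
python3 calc.py .072|head -9; python3 - <<'E'
from h import *
for n in('scene','top'):
  q=snap(n)
  for l in('coin_roll','other_roll','stapler','desk_bell','mug'):
   print(n,l,[(np.round(d['centre'],3).tolist(),round(d['confidence'],2)) for d in ctrl.search_frame(q,l)[:2]])
ctrl.close_job();print(ctrl.get_obs()['clock'])
E
```

```text
[0.  0.  0.1] 0.0004470654188106738
0.68 532 minmax [ 35. -49.] [101.  66.]
-50 36.0 95.9
-30 35.0 97.5
-10 34.7 98.1
10 35.3 99.7
30 34.8 100.8
50 38.1 98.7
70 44.4 96.2
scene coin_roll [([0.399, 0.128, 0.018], 0.73)]
scene other_roll [([0.384, 0.215, 0.02], 0.78), ([0.458, -0.559, 0.059], 0.52)]
scene stapler [([0.404, 0.345, 0.026], 0.56)]
scene desk_bell [([0.652, -0.08, 0.03], 0.83)]
scene mug [([0.457, -0.56, 0.064], 0.69)]
top coin_roll [([0.407, 0.122, 0.027], 0.44)]
top other_roll [([0.384, 0.212, 0.027], 0.45)]
top stapler [([0.417, 0.333, 0.049], 0.57)]
top desk_bell [([0.442, -0.171, 0.072], 0.66), ([0.669, -0.089, 0.039], 0.59)]
top mug []
the job is handed in; nothing more can be done
the job is handed in; nothing more can be done
```

The coin roll is in the empty half of the grey tray. The calculator lies in the bay, keys up, pushed against the end stop. I handed the job in at about 42 s.

**What I did**
- **Coin roll:** my first two grasps closed above it without moving it. The finger ends turned out to sit about 21 mm short of the reported tool point. I found this by touching the deck with the fingers, corrected for it, and set the roll down gently.
- **Calculator:** I lifted its free edge with one finger through the slot, gripped that edge, and turned it over the ridge. I set it down, let it drop flat, and slid it to the stop.

**Last checks**
- **Flush against the stop:** I pushed at three points along the long edge. They stopped within about 0.4 mm of each other, at 10 to 13 N at the first two and 8 N or more at the third. The last viewed picture, taken before the final two pushes, shows it keys up and parallel to the stop within about 0.5°. The final outline from the top camera was ragged, with the stop-side edge at 96–101 mm. That is only as fine as its pixels of nearly 4 mm, so I relied on the pushes.
- **Other things:** the networks found both rolls in the tray. The other roll, the stapler and the bell were within about 5 mm of where they started.
- **Disagreements:** the scene camera placed objects about 15 mm from the top camera's positions. In the final top picture the mug was missed and there was one false bell on the stand. The scene camera saw the mug in place.

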